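# Unbolt the ink chest and hold its lid half open

## Robot

A 6-joint arm with a two-finger parallel gripper is mounted at the origin on the work surface. World frame = base frame: x ahead of the robot, y to its left, z up, the work surface at z = 0. Lengths are in mm, angles in rad, forces in N, time in s.
With the tool pointing down it reaches from about 400 to 825 mm from the base axis. Payload 7 kg.
Tool frame: the origin (TCP) lies at the very end of the fingers, on their centre line; the grasp point (between the pads) lies 19 mm behind it; z points along the fingers, y is the line along which they close (so a half turn about z gives the same grasp; the last joint's range is limited). The gripper opens to 88 mm and grips with 3 to 60 N. Pads are 19 mm wide; open, the fingers measure 130 mm over their backs; the gripper's body (78 mm by 193 mm) begins 47 mm behind the grasp point.
Start: joints at [1.437, 0.359, 0.012, 0, -1.224, -0.288], TCP at [276.353, 615.812, 226.561] pointing down, gripper open.
Joint ranges: [-3.07, 3.07], [-1.43, 2.12], [-1.02, 1.25], [-3.03, 1.67], [-3.05, -0], [-3.03, 3.03]. Speed limits (rad/s): [2.39, 2.39, 3.01, 3.14, 3.14, 3.14].

## Interface

Orientations are given as a unit quaternion [x, y, z, w].
In Python, from plant import bot gives the robot as it stands. Calls block until the motion is done:
- bot.move_ptp(position, orientation): joint-space move of the TCP to a pose.
- bot.line_to(position, velocity=150, ori=None): straight line of the TCP; ori=None keeps the orientation; velocity is the mean speed in mm/s.
- bot.move_joints(angles): joint-space move.
- bot.move_gripper(opening, force=None): finger opening in mm; force is the grip in N (None keeps the last); returns when the fingers have stopped.
- bot.pause(seconds).
- bot.solve_ik(position, orientation): joint angles nearest the present ones, or None.
- bot.read_state(): the state.
- bot.camera(name): name is "scene" or "top" or "wrist"; returns the picture (384x512x3 uint8, red, green, blue); there is no depth.
- bot.get_calibration(name): a dict with "fx", "fy", "cx", "cy" (pixels), "view" (4x4, takes a point from world to camera coordinates); the wrist camera has in their place "T_tool_cam" (4x4, takes a point from camera to tool coordinates, whose origin is the TCP and whose axes are the flange's). Camera axes: x right, y up, looking along -z (the intrinsics and any distortion apply to the point x, -y, -z); pixel columns grow to the right and rows downward; lengths in mm; the calibration is good to about 2 mm. A picture is of the moment at which its call begins: read the wrist's pose just before it. get_calibration takes no time and is no camera call.
A pose or a line that the arm cannot do raises bot.Unreachable and nothing moves.
- bot.close_job(): hands the job in; it is judged then, once.
The state is a dict: "t": time; "joint_pos": joint angles; "qvel": joint speeds; "tau": joint torques, N m; "tcp_pos": TCP position; "eef_rot": TCP orientation; "contact_force": force on the tool from outside, world axes, zero at the start; "moment": the same for the moment, N m; "width": finger opening in mm; "finger_force": force on a finger pad.
Only numpy, scipy, OpenCV 4.12 (cv2) and the standard library are available. Lean on these libraries where they do the work, as an engineer would, in place of code of your own. Each camera call takes 0.05 s, during which the arm holds its last target. There are 200 camera calls.

## Task

Draw the brass-and-steel bolt at the front of the wooden chest all the way back to free the lid, then lift the lid (it has a dark pull bar) and hold it open at 45 degrees, so that I can take an ink cartridge out. The lid drops shut by itself, so finish while still holding it there, steady, with only the robot carrying it. Do not push away or tip the candle, the pencil pot or the cork jar.

Things in the scene. Friction and masses are not known exactly. Their poses are not given: they have to be found in the camera images.
- chest: Wooden chest fixed to the desk, 180 deep (its x), 300 wide (its y), 100 mm high, walls 10 mm, cartridge packs inside. Origin: centre of its underside, on the desk. Its front faces its own -x (to the robot, give or take its yaw). On the front, at the -y end, a brass bolt bracket reaches 26 mm out, its bed 106 mm and its small arch 123 mm above the desk.
- lid (a joint): Angle of the lid in rad: 0 shut, grows as it opens upward, stop at 1.35; let go, it always falls shut. Wooden board 180 x 300 x 12 mm, 0.3 to 0.65 kg, hinged along the chest's far (+x) top edge; underside 100 mm above the desk when shut. A brass tongue on its front edge, 75 to 95 mm to the -y side of the middle, lies under the bolt and blocks the lid until the bolt is drawn.
- lid_hinge (a point): Middle of the hinge line, at chest (90, 0, 100) mm; the line runs along the chest's y. This point turns with the lid.
- pull_bar (a point): Middle of the pull bar: dark round steel bar, 12 mm thick, running 110 mm along the chest's y on two like arms, 50 mm ahead of the lid's front edge (44 mm open gap). Shut, it is at chest (-140, 40, 106) mm; it rides with the lid about the hinge line, 230 mm away and 6 mm above it when shut. The bar can turn in the fingers as the lid rises. Axes turn with the lid.
- bolt (a joint): Travel of the bolt in m: 0 fully shot (lid locked), 0.045 fully drawn back (its stop). It slides towards the chest's own -y, needs about 2 N and stays where it is left; the lid comes free from about 0.027.
- bolt_knob (a point): Centre of the top of the bolt's knob: a black upright round post, 14 mm in diameter, that stands 34 mm proud of the steel rod (10 mm). With the bolt at 0 it is at chest (-102, -128, 152) mm. Axes parallel to the chest's.
- candle: Black candle glass with a gold label, 70 mm in diameter, 80 mm high, loose; leave it alone. Origin: centre of its underside.
- pencil_pot: White ceramic pot, 72 mm in diameter, 90 mm high, with yellow pencils up to 119 mm high, loose; leave it alone. Origin: centre of its underside.
- cork_jar: Small amber glass jar with a cork, 60 mm in diameter, 54 mm high, loose; leave it alone. Origin: centre of its underside.

How it is judged:
By the outcome, as a careful person would: the job done as asked, in the order asked, and still so for the second after the job is handed in, while the arm keeps its last pose, push and grip.
It also fails if it takes over 51 s, if anything falls off the work surface, if the arm or the gripper's body presses on something with over 40 N, if the wrist force passes 120 N, or if a joint passes its speed limit or range.

## Working session

There is one attempt and no reset: what is moved stays moved. The work goes in short steps, each a Python script; the robot and the scene stay as the last script left them, time stands still between calls to the robot, and variables do not carry over. Pictures are saved under pics/ and viewed, at most 10 in all, crops included, and the job is handed in when it is done.

```bash
mkdir -p pics; ls; python3 - <<'E'
from plant import bot
import cv2
for n in("scene","top"):
    c=bot.get_calibration(n);print(n,c)
    cv2.imwrite(f"pics/{n}0.png",bot.camera(n)[:,:,::-1])
print(bot.get_calibration("wrist"));print(bot.read_state())
E
```

```text
pics
scene {'fx': 393.26359234867857, 'fy': 393.26359234867857, 'cx': 262.02660961698916, 'cy': 193.13280840494676, 'view': array([[ 4.19867894e-01,  9.07564365e-01,  6.15426602e-03,
        -2.69352372e+02],
       [-6.81289736e-01,  3.10691558e-01,  6.62808458e-01,
         3.22634625e+02],
       [ 5.99629258e-01, -2.82484829e-01,  7.48763697e-01,
        -1.40298210e+03],
       [ 0.00000000e+00,  0.00000000e+00,  0.00000000e+00,
         1.00000000e+00]])}
top {'fx': 462.0993698273325, 'fy': 462.0993698273325, 'cx': 255.35418338440044, 'cy': 186.65832214186503, 'view': array([[ 1.15570177e-02, -9.99930114e-01,  2.49033466e-03,
        -1.32591725e+01],
       [ 9.94016453e-01,  1.17591270e-02,  1.08595644e-01,
        -5.87824233e+02],
       [-1.08617339e-01,  1.22039185e-03,  9.94082886e-01,
        -1.41657727e+03],
       [ 0.00000000e+00,  0.00000000e+00,  0.00000000e+00,
         1.00000000e+00]])}
{'fx': 329.3911340651881, 'fy': 329.3911340651881, 'cx': 253.4106960251389, 'cy': 191.16397027492627, 'T_tool_cam': array([[ 5.35167918e-04,  9.68145157e-01,  2.50389034e-01,
  
[... 271 characters left out ...]
0e+00]])}
{'t': 0.1, 'joint_pos': array([ 1.43711929e+00,  3.59300743e-01,  1.11535537e-02, -2.87207337e-04,
       -1.22408453e+00, -2.88097513e-01]), 'qvel': array([ 0.00030744, -0.00034724,  0.00276783,  0.0019905 ,  0.00105711,
        0.00014284]), 'tau': array([-9.53299823e-04, -5.84162629e+01,  2.93749630e+01,  7.01538831e+00,
        1.01461881e-02, -4.21699770e-05]), 'tcp_pos': array([276.18734303, 615.44056548, 225.73094052]), 'eef_rot': array([ 9.77835072e-01, -2.09375354e-01, -7.92626351e-05,  7.25974691e-04]), 'contact_force': array([ 0.21206253, -0.1223775 , -0.26559566]), 'moment': array([-0.00119374,  0.00463379,  0.00707284]), 'finger_force': 0.0, 'width': 87.94735826011635}
```

View pics/scene0.png

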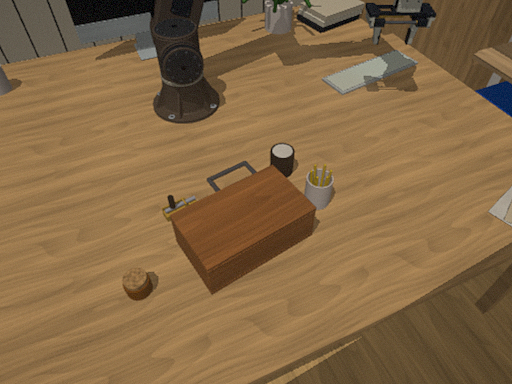

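View pics/top0.png

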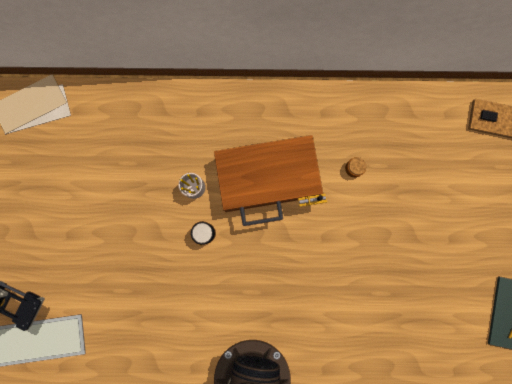

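The scene view shows the chest with its knob near (171,200), bar (230,168), candle (282,158), pot (319,187) and jar (137,284). The top view shows the lid corners near (215,151), (313,136), (322,194) and (224,210), the bar from (243,222) to (282,217), and the knob near (318,199).

```bash
cat > h.py <<'E'
import numpy as np, cv2
from plant import bot
from scipy.spatial.transform import Rotation as R
def ray(n,u,v):
    c=bot.get_calibration(n);V=c["view"];d=np.array([(u-c["cx"])/c["fx"],-(v-c["cy"])/c["fy"],-1])
    Rt=V[:3,:3].T
    return -Rt@V[:3,3],Rt@d
def onz(n,u,v,z):
    o,d=ray(n,u,v);return o+d*(z-o[2])/d[2]
def px(n,p):
    c=bot.get_calibration(n);q=c["view"][:3,:3]@p+c["view"][:3,3]
    return np.array([c["cx"]-c["fx"]*q[0]/q[2],c["cy"]+c["fy"]*q[1]/q[2]])
E
python3 - <<'E'
from h import *
im=cv2.imread("pics/top0.png");lab=cv2.cvtColor(im,cv2.COLOR_BGR2HSV)
print("hsv lid,desk,bar",lab[175,265],lab[260,300],lab[220,262])
b,g,r=[im[:,:,i].astype(float) for i in range(3)]
m=((r/(g+1)>1.55)&(r>60)).astype(np.uint8)
m=cv2.morphologyEx(m,cv2.MORPH_OPEN,np.ones((5,5)))
cs=cv2.findContours(m,0,1)[0];c=max(cs,key=cv2.contourArea)
rc=cv2.minAreaRect(c);box=cv2.boxPoints(rc);print(rc,cv2.contourArea(c))
P=np.array([onz("top",u,v,112) for u,v in box]);print(P)
print("sides",[np.linalg.norm(P[i]-P[(i+1)%4]) for i in range(4)])
k=int(np.argmax(np.linalg.norm(P-np.roll(P,-1,0),axis=1)>240)) 
ctr=P.mean(0)
e=[P[(i+1)%4]-P[i] for i in range(4)]
L=[x for x in e if np.linalg.norm(x)>240];y=L[0]*np.sign(L[0][1]);yaw=np.arctan2(-y[0],y[1])
print("ctr",ctr,"yaw",yaw)
Rz=R.from_euler('z',yaw).as_matrix();O=ctr*[1,1,0]
for nm,l in dict(bar=(-140,40,106),knob=(-102,-128,152),fl=(-90,150,112),fr=(-90,-150,112),bl=(90,150,112),br=(90,-150,112)).items():
    p=O+Rz@np.array(l);print(nm,p.round(1),px("top",p).round(1),px("scene",p).round(1))
# candle / pot / jar rough
for nm,u,v,z in (("candle",203,233,80),("pot",191,185,90),("jar",356,167,54)):print(nm,onz("top",u,v,z).round(0))
big=[]
for n,(x0,y0,x1,y1) in dict(top=(200,125,330,235),scene=(150,150,330,290)).items():
    i=cv2.imread(f"pics/{n}0.png")
    cr=cv2.resize(i[y0:y1,x0:x1],None,fx=400/(x1-x0),fy=400/(x1-x0),interpolation=cv2.INTER_CUBIC)
    for l in [(-140,-15,106),(-140,95,106),(-102,-128,152),(-90,150,112),(-90,-150,112),(90,150,112),(90,-150,112)]:
        u,v=(px(n,O+Rz@np.array(l))-[x0,y0])*400/(x1-x0);cv2.circle(cr,(int(u),int(v)),3,(0,255,0),1)
    big.append(cv2.copyMakeBorder(cr,0,400-cr.shape[0],0,0,cv2.BORDER_CONSTANT))
cv2.imwrite("pics/c1.png",np.hstack(big))
E
```

```text
hsv lid,desk,bar [ 13 204 145] [ 17 151 199] [ 0 16 65]
((267.9459533691406, 173.1756591796875), (62.1428108215332, 101.43416595458984), 80.53767395019531) 5956.0
[[ 685.18220527  121.95243436  112.        ]
 [ 739.51546448 -176.91350995  112.        ]
 [ 555.32256877 -206.7547203   112.        ]
 [ 502.58974071   87.9565396   112.        ]]
sides [np.float64(303.7646386971078), np.float64(186.5945354744724), np.float64(299.3918466951354), np.float64(185.73025863707502)]
ctr [620.65249481 -43.43981407 112.        ] yaw 0.17983405530639193
bar [475.8 -29.1 106. ] [262.7 221.8] [225.6 170.3]
knob [ 543.2 -187.6  152. ] [318.5 198.4] [171.  195.3]
fl [505.3  88.  112. ] [223.  211.2] [270.9 162.9]
fr [ 558.9 -207.1  112. ] [323.2 194.3] [167.7 213.6]
bl [682.4 120.2 112. ] [213.4 151.8] [314.9 205.9]
br [ 736.  -174.9  112. ] [312.2 135.3] [205.8 268.6]
candle [441. 149.  80.]
pot [584. 187.  90.]
jar [ 651. -318.   54.]
```

View pics/c1.png

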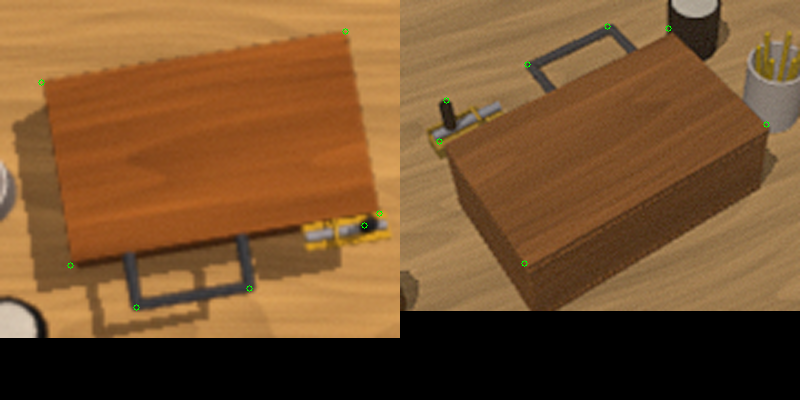

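```bash
cat >> h.py <<'E'
def quat(xdir): # tool pointing down, tool x along world angle xdir
    x=np.array([np.cos(xdir),np.sin(xdir),0]);z=np.array([0,0,-1.]);return R.from_matrix(np.c_[x,np.cross(z,x),z]).as_quat()
def wray(s,u,v):
    c=bot.get_calibration("wrist");T=c["T_tool_cam"];Rw=R.from_quat(s["eef_rot"]).as_matrix()
    d=np.array([(u-c["cx"])/c["fx"],-(v-c["cy"])/c["fy"],-1])
    return s["tcp_pos"]+Rw@T[:3,3],Rw@T[:3,:3]@d
def wonz(s,u,v,z):
    o,d=wray(s,u,v);return o+d*(z-o[2])/d[2]
def wpx(s,p):
    c=bot.get_calibration("wrist");T=c["T_tool_cam"];Rw=R.from_quat(s["eef_rot"]).as_matrix()
    q=T[:3,:3].T@(Rw.T@(p-s["tcp_pos"])-T[:3,3]);return np.array([c["cx"]-c["fx"]*q[0]/q[2],c["cy"]+c["fy"]*q[1]/q[2]])
yaw=0.180;O=np.array([620.65,-43.44,0])
def W(l): return O+R.from_euler('z',yaw).as_matrix()@np.array(l,float)
E
python3 - <<'E'
from h import *
import pickle
for a in (0,np.pi,np.pi/2,-np.pi/2):
  for p in [(-102,-128,260),(-140,40,200),(-68,40,248)]:
    j=bot.solve_ik(W(p),quat(yaw+a));print(a,p,None if j is None else j.round(2))
a=np.pi if bot.solve_ik(W((-102,-128,260)),quat(yaw+np.pi)) is not None else 0
bot.move_ptp(W((-102,-110,260)),quat(yaw+a));bot.pause(.2)
s=bot.read_state();im=bot.camera("wrist")
pickle.dump((s,im),open("w1.pkl","wb"));print(a,s["t"],s["tcp_pos"],s["contact_force"])
cv2.imwrite("pics/w1raw.png",im[:,:,::-1]);im=im[:,:,::-1].copy()
for l in [(-140,-15,106),(-140,40,106),(-102,-128,152),(-90,-150,112)]:
    u=wpx(s,W(l));print(l,u.round(0));cv2.circle(im,tuple(int(x) for x in u),4,(0,255,0),1)
cv2.imwrite("pics/w1.png",im)
E
```

```text
0 (-102, -128, 260) [ 0.01  0.17 -0.16  0.   -1.23  1.74]
0 (-140, 40, 200) [ 0.35  0.05 -0.45  0.   -1.07  1.4 ]
0 (-68, 40, 248) [ 0.33  0.13 -0.24  0.   -1.2   1.42]
3.141592653589793 (-102, -128, 260) [ 0.01  0.17 -0.16  0.   -1.23 -1.4 ]
3.141592653589793 (-140, 40, 200) [ 0.35  0.05 -0.45  0.   -1.07 -1.74]
3.141592653589793 (-68, 40, 248) [ 0.33  0.13 -0.24  0.   -1.2  -1.72]
1.5707963267948966 (-102, -128, 260) [ 0.01  0.17 -0.16  0.   -1.23 -2.97]
1.5707963267948966 (-140, 40, 200) [ 0.35  0.05 -0.45  0.   -1.07  2.97]
1.5707963267948966 (-68, 40, 248) [ 0.33  0.13 -0.24  0.   -1.2   2.99]
-1.5707963267948966 (-102, -128, 260) [ 0.01  0.17 -0.16  0.   -1.23  0.17]
-1.5707963267948966 (-140, 40, 200) [ 0.35  0.05 -0.45  0.   -1.07 -0.17]
-1.5707963267948966 (-68, 40, 248) [ 0.33  0.13 -0.24  0.   -1.2  -0.15]
3.141592653589793 3.2167 [ 540.13427526 -169.55263775  259.91987548] [-0.2830642   0.14999051  0.93100214]
(-140, -15, 106) [355. 137.]
(-140, 40, 106) [414. 137.]
(-102, -128, 152) [232. 188.]
(-90, -150, 112) [211. 190.]
```

View pics/w1.png

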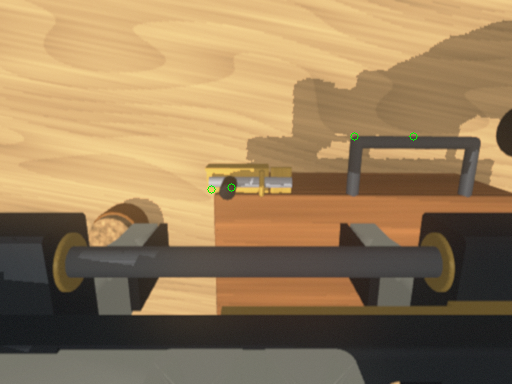

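The wrist view shows the knob near (229,186), bar from x≈349 to 480 at row 142, and the lid's corner at (217,195). Predictions are within 5 px, so I'll measure them finely.

```bash
python3 - <<'E'
from h import *
import pickle
s,im=pickle.load(open("w1.pkl","rb"))
g=im.max(2).astype(int)
Ri=R.from_euler('z',-yaw).as_matrix()
C=lambda p:(Ri@(p-O)).round(1)
# bar rows
pts=[]
for u in range(365,470,8):
    col=g[120:165,u];r=np.where(col<95)[0]+120;pts.append((u,r.mean()))
    if u in(365,413,461):print(u,r.min(),r.max())
for u,v in (pts[0],pts[-1]):print("bar",C(wonz(s,u,v,106)))
row=g[142,335:495];r=np.where(row<95)[0]+335;print("bar ends",r.min(),r.max(),C(wonz(s,(r.min()+r.max())/2,142,106)))
print(g[165:205,400],g[165:205,320])
b=(g[165:205,215:245]<70).astype(np.uint8);ys,xs=np.where(b);print("knob px",xs.min()+215,xs.max()+215,ys.min()+165,ys.max()+165)
cr=cv2.resize(im[155:210,195:300,::-1],None,fx=7,fy=7,interpolation=cv2.INTER_NEAREST);cv2.imwrite("pics/k.png",cr)
E
```

```text
365 137 147
413 137 147
461 138 147
bar [-135.1   -5.2  106. ]
bar [-126.8   93.8  106. ]
bar ends 351 479 [-135.2   41.7  106. ]
[147 146 142 141 145 148 146 137 121 107  98  97  98  99  97  96  96  98
  99 100 102 101 105 104 104 102 104 103 101 102 126 153 163 174 178 184
 184 184 188 186] [153 154 155 158 159 159 148 129 110 102 101 105 103 101 102 104 100 101
 104 102 103 103 106 104 102 106 111 110 105 119 149 176 192 194 190 186
 182 182 181 181]Traceback (most recent call last):
  File "<stdin>", line 15, in <module>
    return umr_minimum(a, axis, None, out, keepdims, initial, where)
ValueError: zero-size array to reduction operation minimum which has no identity
```

```bash
python3 - <<'E'
from h import *
import pickle
s,im=pickle.load(open("w1.pkl","rb"))
Ri=R.from_euler('z',-yaw).as_matrix()
C=lambda p:(Ri@(p-O)).round(1)
print("lid edge (expect -90)",C(wonz(s,400,195,112)),C(wonz(s,320,194.3,112)), "corner(-90,-150)",C(wonz(s,216.5,195,112)))
cr=cv2.resize(im[155:210,195:300,::-1],None,fx=7,fy=7,interpolation=cv2.INTER_NEAREST);cv2.imwrite("pics/k.png",cr)
E
```

```text
lid edge (expect -90) [-85.3  30.7 112. ] [-85.9 -46.  112. ] corner(-90,-150) [ -85.  -145.2  112. ]
```

```bash
sleep 1
```

```text
(no output)
```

View pics/k.png

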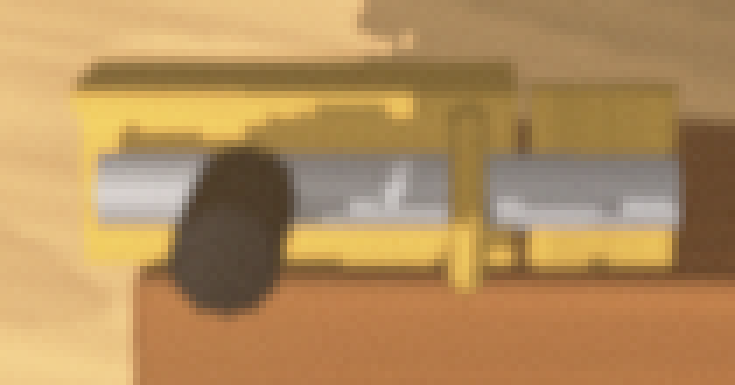

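The knob's top is centred near (227.6,192.4) in the full image; it sits about 6 mm to the -y side of its shut position, so the bolt may already be slightly drawn. Next I grip the knob and pull it to the stop.

```bash
cat >> h.py <<'E'
O=W((4.3,2.3,0));yaw=0.179
E
python3 - <<'E'
from h import *
import pickle
s,im=pickle.load(open("w1.pkl","rb"))
k=wonz(s,227.6,192.4,152);print("knob",k,W((-102,-128,152)))
q=quat(yaw+np.pi)
bot.move_gripper(40,10)
bot.line_to([k[0],k[1],175],200,q)
bot.line_to([k[0],k[1],131],100)
s=bot.read_state();print(s["contact_force"])
bot.move_gripper(0,15);s=bot.read_state();f0=s["contact_force"];p0=s["tcp_pos"];print(s["width"],s["finger_force"],f0,p0)
d=W((0,-1,0))-W((0,0,0))
st=np.array([k[0],k[1],131])
for t in list(range(6,36,6))+list(range(36,56,2)):
    bot.line_to(st+d*t,60);s=bot.read_state();f=(s["contact_force"]-f0)@d
    print(t,((s["tcp_pos"]-p0)@d).round(1),f.round(1),round(s["width"],1))
    if f<-9 and t>30:break
print(s["t"],s["tcp_pos"])
E
```

```text
knob [ 547.55656364 -190.21791041  152.        ] [ 546.88833433 -184.52283315  152.        ]
[-0.04479306 -0.43492142  0.43942476]
13.091463063261308 15.00024139881134 [-0.6251518   0.71443084  1.96622131] [ 547.71955726 -190.33371814  131.31196504]
6 6.4 1.6 13.3
12 12.5 2.4 13.6
18 18.5 2.3 13.6
24 24.6 2.9 13.4
30 30.6 2.7 13.1
36 36.6 2.0 13.3
38 38.3 1.1 13.9
40 40.0 -0.9 13.7
42 40.3 -10.4 13.8
8.2083 [ 554.74552141 -229.98954139  131.2190335 ]
```

```bash
python3 - <<'E'
from h import *
import pickle
bot.move_gripper(40,15)
s=bot.read_state();p=s["tcp_pos"];bot.line_to([p[0],p[1],230],200)
b=W((-140,40,106));print("bar",b)
bot.move_gripper(30,15)
bot.move_ptp([b[0],b[1],180],quat(yaw-np.pi/2));bot.pause(.15)
s=bot.read_state();im=bot.camera("wrist");pickle.dump((s,im),open("w2.pkl","wb"))
print(s["t"],s["tcp_pos"])
im=im[:,:,::-1].copy()
for l in [(-140,-15,106),(-140,40,106),(-140,95,106),(-102,-173,152),(-90,-150,112),(-90,0,112)]:
    u=wpx(s,W(l));print(l,u.round(0));cv2.circle(im,tuple(int(x) for x in u),4,(0,255,0),1)
cv2.imwrite("pics/w2.png",im)
E
```

```text
bar [479.58382199 -25.97283278 106.        ]
11.2083 [480.02591503 -26.5055647  180.08117239]
(-140, -15, 106) [255. 125.]
(-140, 40, 106) [255. 202.]
(-140, 95, 106) [255. 270.]
(-102, -173, 152) [ 168. -240.]
(-90, -150, 112) [ 167. -116.]
(-90, 0, 112) [182. 148.]
```

View pics/w2.png

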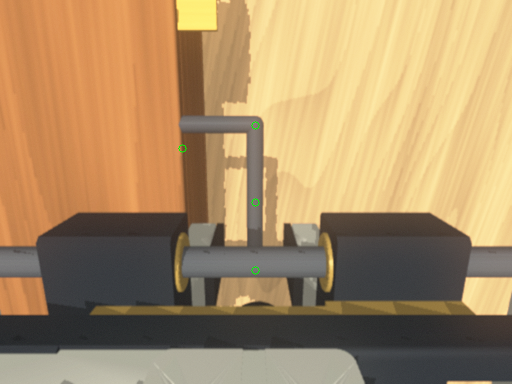

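The bar lies centred between the fingers (col 255), and the lid edge at col 183 is as predicted. Now I grip and lift along the arc.

```bash
cat >> h.py <<'E'
def bar(th): 
    c,s=np.cos(th),np.sin(th);return W((90-230*c+6*s,40,100+230*s+6*c))
E
python3 - <<'E'
from h import *
b=bar(0)
bot.line_to([b[0],b[1],86],120)
bot.move_gripper(0,35);s=bot.read_state();print(s["width"],s["finger_force"],s["contact_force"],s["tcp_pos"])
f0=s["contact_force"]
for d in np.arange(3,46,3):
    p=bar(np.radians(d))-[0,0,20];bot.line_to(p,70);s=bot.read_state()
    f=s["contact_force"]-f0;print(d,f.round(1),(s["tcp_pos"]-p).round(1),round(s["width"],1))
    if np.linalg.norm(f)>25:print("STOP");break
bot.pause(.3)
for n in("scene","top","wrist"):cv2.imwrite(f"pics/{n}3.png",bot.camera(n)[:,:,::-1])
s=bot.read_state();print(s["t"],s["tcp_pos"],s["contact_force"],s["qvel"].round(3))
a=cv2.imread("pics/scene3.png")[130:310,100:350];c=cv2.imread("pics/top3.png")[110:260,160:380]
cv2.imwrite("pics/c3.png",np.hstack([cv2.resize(a,(400,288)),cv2.resize(c,(400,288))]))
E
```

```text
11.129505550406543 35.004538893699646 [-3.3640927   0.47362178  6.07924348] [479.3015348  -26.01707884  86.37939322]
3 [ 2.9  0.2 -9.4] [-0.3 -0.  -0.1] 10.7
6 [ 1.9 -0.3 -8.9] [-0.4 -0.1 -0.1] 10.8
9 [ 1.4 -0.3 -9.5] [-0.5 -0.1 -0.1] 11.0
12 [-1.8 -0.3 -8.2] [-0.6 -0.2  0.2] 10.7
15 [-2.7 -0.3 -7.1] [-0.6 -0.2  0.6] 10.5
18 [-5.2 -0.2 -6.3] [-0.6 -0.2  0.9] 10.7
21 [-6.  -0.5 -5.3] [-0.8 -0.2  1. ] 10.7
24 [-6.3  0.2 -5.1] [-0.9 -0.3  1.1] 11.0
27 [-6.8 -1.4 -3.9] [-1.1 -0.4  1.2] 10.8
30 [-9.   0.5 -2.9] [-1.4 -0.4  1.3] 10.4
33 [-8.7  0.4 -1.4] [-1.6 -0.5  1.4] 11.0
36 [-11.2   0.    0.9] [-1.7 -0.6  1.7] 10.6
39 [-12.2   0.5   2.6] [-1.8 -0.6  2. ] 10.7
42 [-14.3   0.5   5.3] [-1.7 -0.6  2.5] 11.2
45 [-13.1   1.3   7. ] [-1.3 -0.7  3.2] 10.9
17.9833 [548.54503741 -13.95952665 249.84104477] [-16.75887671   0.51134789  13.67134044] [-0.001 -0.     0.001  0.001 -0.001 -0.001]
```

View pics/c3.png

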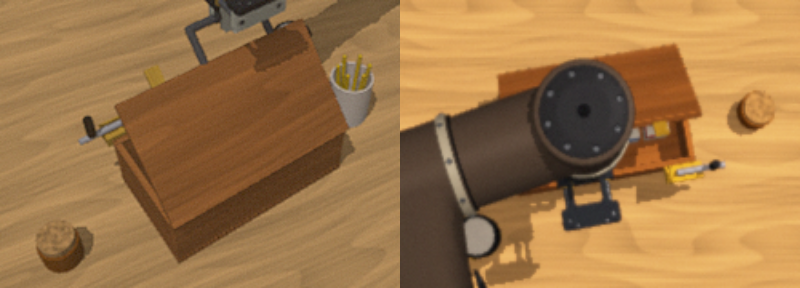

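View pics/wrist3.png

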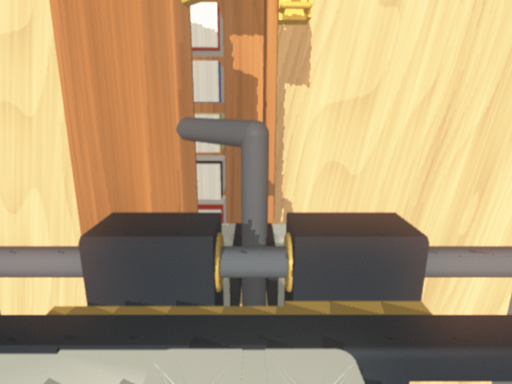

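The lid is up, the bolt knob is clearly drawn past the bracket (scene crop (90,127), top crop (715,165)), and the candle, pot and jar stand where they were. Now I measure the angle.

```bash
python3 - <<'E'
from h import *
im=cv2.imread("pics/scene3.png")
cv2.imwrite("pics/c4.png",cv2.resize(im[135:285,155:335],None,fx=4.4,fy=4,interpolation=cv2.INTER_CUBIC))
s=bot.read_state();p=s["tcp_pos"]+[0,0,19.6]
l=R.from_euler('z',-yaw).as_matrix()@(p-O);print("bar in chest",l, "r",np.hypot(l[0]-90,l[2]-100),np.degrees(np.arctan2(l[2]-100,90-l[0])-np.arctan2(6,230)))
for d in(43,45,47):
    t=np.radians(d);c,sn=np.cos(t),np.sin(t)
    for y in(-150,150):
        e=W((90-180*c+12*sn,y,100+180*sn+12*c));f=W((90-180*c,y,100+180*sn));print(d,y,px("scene",e).round(1),px("scene",f).round(1),"top",px("top",e).round(1))
print("hinge top",px("scene",W((90+8.5,-150,108.5))),px("scene",W((90+8.5,150,108.5))))
E
```

```text
bar in chest [-70.00171421  39.54311653 269.44104477] r 233.04681118492945 45.14687982110782
43 -150 [171.9 195.8] [170.8 196.1] top [324.8 168.4]
43 150 [288.2 140.6] [285.8 141.6] top [215.6 186.7]
45 -150 [172.5 195.8] [171.4 196. ] top [324.7 166.5]
45 150 [289.5 140.3] [287.1 141.1] top [215.2 184.8]
47 -150 [173.3 196. ] [172.  195.9] top [324.6 164.5]
47 150 [290.9 140.1] [288.3 140.8] top [214.8 182.9]
hinge top [209.92709903 273.25800898] [318.98091239 209.85194074]
```

View pics/c4.png

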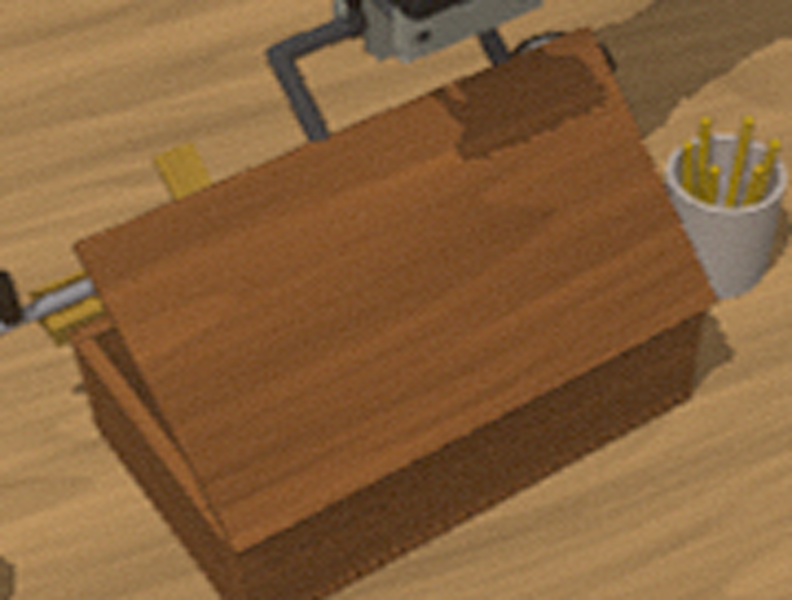

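```bash
python3 - <<'E'
from h import *
def edge(f,us,v0,v1): # sharpest vertical drop of red/lid brightness
    im=cv2.imread(f).astype(float);g=cv2.GaussianBlur(im[:,:,2],(3,1),0);out=[]
    for u in us:
        d=np.diff(g[v0:v1,u]);out.append((u,v0+np.argsort(-abs(d))[:3]+.5,abs(d).max().round(0)))
    return out
print(edge("pics/top0.png",(225,230,290),190,218));print([px("top",W((-90,y,112))).round(1) for y in(150,-50)])
print(edge("pics/top3.png",(308,312,316,320),160,182))
im=cv2.imread("pics/top3.png")
print(im[160:182,312],im[160:182,318,2])
for d in(41,43,45,47):
    t=np.radians(d);c,sn=np.cos(t),np.sin(t)
    print(d,[(px("top",W((90-180*c,y,100+180*sn))).round(1),px("top",W((90-180*c+12*sn,y,100+180*sn+12*c))).round(1)) for y in(-110,-150)])
E
```

```text
[(225, array([209.5, 211.5, 208.5]), np.float64(40.0)), (230, array([208.5, 211.5, 210.5]), np.float64(47.0)), (290, array([198.5, 215.5, 201.5]), np.float64(65.0))]
[array([222. , 209.9]), array([288.9, 198.6])]
[(308, array([170.5, 169.5, 179.5]), np.float64(24.0)), (312, array([172.5, 173.5, 169.5]), np.float64(37.0)), (316, array([172.5, 175.5, 180.5]), np.float64(28.0)), (320, array([171.5, 170.5, 168.5]), np.float64(60.0))]
[[ 33  85 155]
 [ 35  86 158]
 [ 32  88 160]
 [ 31  82 153]
 [ 30  76 143]
 [ 31  79 140]
 [ 29  72 137]
 [ 26  75 141]
 [ 30  78 144]
 [ 36  85 154]
 [ 33  78 144]
 [ 27  74 136]
 [ 28  69 129]
 [ 20  48  90]
 [ 13  37  71]
 [ 16  36  71]
 [ 19  41  73]
 [ 21  44  78]
 [ 20  45  82]
 [ 13  44  83]
 [ 20  47  90]
 [ 23  55 101]] [158 162 153 143 136 139 141 143 151 144 132 144 198 205 199 197 201 204
 201 199 199 200]
41 [(array([310.5, 175.9]), array([310.4, 172.7])), (array([324.9, 173.5]), array([324.9, 170.2]))]
43 [(array([310.4, 174.2]), array([310.3, 170.8])), (array([324.9, 171.8]), array([324.8, 168.4]))]
45 [(array([310.4, 172.4]), array([310.2, 168.9])), (array([324.8, 170. ]), array([324.7, 166.5]))]
47 [(array([310.3, 170.6]), array([310. , 166.9])), (array([324.8, 168.1]), array([324.6, 164.5]))]
```

Top view: the lid's front edge at row ≈172.3 (col 312) versus 172.1 predicted for 45°. So the angle is about 45°. I relieve the slight radial push, check it is steady, and hand in.

```bash
python3 - <<'E'
from h import *
p=bar(np.radians(45))-[0,0,20]
r=W((-1,0,1))-W((0,0,0))
for k in(1,2,3):
    bot.line_to(p+r*k,20);bot.pause(.3);s=bot.read_state();print(k,s["tcp_pos"],s["contact_force"].round(1))
    if s["contact_force"][0]>-7:break
bot.pause(.5);s=bot.read_state();l=R.from_euler('z',-yaw).as_matrix()@(s["tcp_pos"]-O)
for h in(16,19.6):print("angle",np.degrees(np.arctan2(l[2]+h-100,90-l[0])-np.arctan2(6,230)))
im=bot.camera("top");print(im[168:178,312,0],im[166:174,320,0]);print(s["t"],s["qvel"].round(4),s["width"],s["finger_force"])
E
```

```text
1 [548.89781305 -13.87163462 250.28979349] [-10.1   0.1   7.1]
2 [547.86074869 -14.00132664 249.39195789] [-4.7 -2.   2.8]
angle 44.330409508060164
angle 44.94681644933826
[146 145 145 136 128  83  70  70  71  75] [142 147 161 145 137 152 215 231]
19.5833 [ 0.0007  0.0006  0.     -0.0004  0.0007  0.0005] 10.75786682999402 34.99808728694916
```

```bash
python3 - <<'E'
from h import *
p=bar(np.radians(45))-[0,0,20]+2*(W((-1,0,1))-W((0,0,0)))+(W((1,0,1))-W((0,0,0)))
bot.line_to(p,20);bot.pause(.8);s=bot.read_state();print(s["tcp_pos"],s["contact_force"].round(1),s["t"],s["qvel"].round(4),s["width"])
print(bot.close_job())
E
```

```text
[548.80623919 -13.78201566 250.32884933] [-4.5 -2.3  2.9] 20.6833 [ 0.0005 -0.0024 -0.0002 -0.0019  0.0017  0.0006] 10.955001231315494
the job is handed in; nothing more can be done
None
```

The bolt is drawn back to its stop and the robot is holding the lid steady at about 45° (within about 1° by my measurements); I never touched the candle, pencil pot or cork jar, and I handed the job in at about 21 s.

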